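Close a sample jar into its dowelled carrier and hold it shut

ROBOT

A 7-joint arm with a two-finger parallel gripper is mounted at the origin on the work surface. World frame = base frame: x ahead of the robot, y to its left, z up, the work surface at z = 0. Lengths are in m, angles in rad, forces in N, time in s.
With the tool pointing down it reaches from about 0.4 to 0.85 m from the base axis. Payload 10.4 kg.
Tool frame: the origin (TCP) lies between the finger pads; the fingertips stand 22 mm ahead of it and the grasp point (between the pads) lies 3 mm ahead of it (r.nose_length is the distance from the TCP to the fingertips, in m); z points along the fingers, y is the line along which they close (so a half turn about z gives the same grasp; the last joint's range is limited). The gripper opens to 87 mm and grips with 3 to 60 N. Pads are 19 mm wide; open, the fingers measure 117 mm over their backs; the gripper's body (75 mm by 190 mm) begins 51 mm behind the grasp point.
Start: joints at [-1.333, 0.332, -0.065, 1.46, 0.022, 1.35, -0.088], TCP at [0.161, 0.604, 0.206] pointing down, gripper open.
Joint ranges: [-2.6, 2.6], [-0.5, 2.12], [-1.47, 1.34], [0.16, 2.42], [-1.27, 4.41], [0.06, 2.06], [-2.6, 2.6]. Speed limits (rad/s): [2.22, 2.22, 2.79, 2.79, 3.14, 3.14, 3.14].

INTERFACE

Orientations are given as a unit quaternion [x, y, z, w].
In Python, from bench import readout, cams, r gives the robot as it stands. The module is installed in compiled form; this text tells all that it offers.
- The arm moves only by the tool step_arm, never from a script. Its argument "deltas" is a list that holds one entry, the list of rows, each a list of 7 numbers: the turn, a rotation vector about the tool's x, y, z in rad, then the shift along the tool's x, y, z in m, then the opening in per cent of the stroke, from 0 (shut) to 100 (fully open). A call has 1 to 20 rows; each row is the pose to reach, as a shift and turn from the pose commanded when the call began, along the tool's axes at that moment; what a row does not reach only later rows make up. A row lasts 1/8 s, in which the tool goes at most 62.5 mm and 10.7 degrees, less where a joint would pass 70% of its speed; a pose out of reach is approached as far as the arm can. A call with a gripper value outside its range is refused whole. The fingers move at their own pace and stop on an object; "squeeze" is the grip in N (left out, the last holds). Time passes only in rows, so rows that repeat a pose let the fingers close. It gives the time, the measured TCP pose, the force, the opening and the grip force at its end, in the units of the state.
- readout.read_state(): the state, without advancing time (a new reading comes with each control period).
- cams.camera(name): name is "scene" or "side" or "wrist"; returns a dict with "img" (420x560x3 uint8, red, green, blue), "fx", "fy", "cx", "cy" (pixels), "k1" (the pictures are not rectified: a ray, as slopes to the right and down, at radius r is drawn at 1 + k1 r^2 times it, then the intrinsics apply), "origin" and "rotation" of the camera in the world; the wrist camera has in their place "T_tool_cam" (4x4, takes a point from camera to tool coordinates, whose origin is the TCP and whose axes are the flange's). Camera axes: x right, y up, looking along -z (the intrinsics and any distortion apply to the point x, -y, -z); pixel columns grow to the right and rows downward; lengths in m; the calibration is good to about 2 mm. A picture is of the moment at which its call begins: read the wrist's pose just before it. There is no depth.
- r.close_job(): hands the job in; it is judged then, once.
The state is a dict: "time": time; "joint_positions": joint angles; "joint_vel": joint speeds; "joint_torque": joint torques, N m; "ee_pos": TCP position; "eef_rot": TCP orientation; "ft_force": force on the tool from outside, world axes, zero at the start; "torque": the same for the moment, N m; "width": finger opening in m; "grip_force": force on a finger pad.
Only numpy, scipy, OpenCV 4.12 (cv2) and the standard library are available. Lean on these libraries where they do the work, as an engineer would, in place of code of your own. Each camera call takes 0.05 s, during which the arm holds its last target. There are 200 camera calls.

TASK

Pack the short sample jar into its two-part carrier: stand it upright in the middle of the round sprung seat of the lower half and let go of it, then lower the upper half over it onto the two dowels and press it down against the spring until the two halves meet. Finish while still holding the upper half firmly pressed shut: do not let go, or the spring opens it again. Keep the jar upright all the way, and leave the other jars, the cups, the dish and the pot where they stand.

Things in the scene. Friction and masses are not known exactly. Their poses are not given: they have to be found in the camera images.
- base: lower half of a two-part sample-jar carrier, fixed to the bench: grey plastic block 84 (x) by 136 (y) by 22 mm high, with two upright dowels and between them a round sprung seat. Origin at the centre of its underside, on the bench; z up, y along the line of dowels. Yaw varies
- base_face (a point): centre of the lower half's flat top face, 22 mm above the bench; axes as base. The two steel dowels stand on this face at y = +46 and -46 mm (x = 0): 12 mm in diameter, 27 mm high, tapering to 5 mm over their last 7 mm
- seat (a joint): sprung travel of the seat, m: 0 at rest (up), grows as it is pressed down, stop at 0.008. It takes 10 N to start moving and 1 N more per mm, so neither the jar nor the jar and upper half together move it by their weight
- seat_top (a point): centre of the flat top of the seat, a bare aluminium disc 48 mm in diameter, at rest 10 mm above the lower half's top face (32 mm above the bench)
- cover: upper half of the carrier, loose: grey plastic shell 72 (x) by 124 (y) by 62 mm high plus a grip bar on top, about 0.3 kg, standing on its open rim. Origin at the centre of its underside, z up. Open below: a square chamber 56 by 56 mm, 54 mm high, and round 14 mm holes for the dowels at y = +46 and -46 mm. It fits either way round (half a turn is the same)
- cover_grip (a point): middle of the grip bar on the upper half's top, 78 mm above its origin; the bar is 18 mm thick (x), 50 mm long (y), and rises from 62 to 93 mm above the origin. Over the jar the upper half rests with the halves 6 mm apart; about 12 N of push brings the halves together (its origin then on base_face, seat 6 mm down), 15 to 20 N holds them firmly
- jar: the one short jar: closed clear glass jar with a metal lid, 40 mm in diameter, 50 mm high, about 0.12 kg, standing on the bench. Origin at the centre of its underside, z up
- pot: bystander: terracotta seedling pot, 68 mm wide, 55 mm high; loose, standing on the bench; origin at the centre of its underside
- dish: bystander: flat closed glass dish, 60 mm wide, 16 mm high; loose, standing on the bench; origin at the centre of its underside
- cup1: bystander: white paper cup, 74 mm wide at the rim, 85 mm high; loose, standing on the bench; origin at the centre of its underside
- cup2: bystander: white paper cup like cup1; loose, standing on the bench; origin at the centre of its underside
- cup3: bystander: white paper cup like cup1; loose, standing on the bench; origin at the centre of its underside
- tall1: bystander: tall closed glass jar, 60 mm wide, 95 mm high; loose, standing on the bench; origin at the centre of its underside
- tall2: bystander: tall closed glass jar like tall1; loose, standing on the bench; origin at the centre of its underside
There are look-alikes about, which are no part of the job. Leave any black or green look-alike of the jar alone.

How it is judged:
By the outcome, as a careful person would: the job done as asked, in the order asked, and still so for the second after the job is handed in, while the arm keeps its last pose, push and grip.
It also fails if it takes over 72 s, if anything falls off the work surface, if the arm or the gripper's body presses on something with over 40 N, if the wrist force passes 120 N, or if a joint passes its speed limit or range.

## Working session

There is one attempt and no reset: what is moved stays moved. The work goes in short steps, Python scripts to look and compute and a tool call to move; the robot and the scene stay as the last step left them, time stands still between calls to the robot, and variables do not carry over. Pictures are saved under pics/ and viewed, at most 10 in all, crops included, and the job is handed in when it is done.

Besides the shell and the picture viewer there is one more tool, called in YAML: its name, and indented under it one key for each argument. step_arm: Moves the arm, as the interface text tells. Its arguments: {"type":"object","properties":{"deltas":{"type":"array"},"squeeze":{"type":"number"}},"required":["deltas"]}

```bash
mkdir -p pics; cat > h.py <<'E'
import numpy as np, cv2
from scipy.spatial.transform import Rotation as R
from bench import readout, cams, r
def snap(name,fn=None):
    s=readout.read_state(); c=cams.camera(name)
    if name=="wrist":
        T=np.eye(4);T[:3,:3]=R.from_quat(s["eef_rot"]).as_matrix();T[:3,3]=s["ee_pos"]
        M=T@np.array(c["T_tool_cam"]); c["origin"]=M[:3,3]; c["rotation"]=M[:3,:3]
    c["origin"]=np.array(c["origin"]);c["rotation"]=np.array(c["rotation"])
    if fn: cv2.imwrite(f"pics/{fn}.png",c["img"][:,:,::-1]); np.save(f"pics/{fn}.npy",{k:v for k,v in c.items()},allow_pickle=True)
    return c
def load(fn): return np.load(f"pics/{fn}.npy",allow_pickle=True).item()
def K(c): return np.array([[c["fx"],0,c["cx"]],[0,c["fy"],c["cy"]],[0,0,1.]]),np.array([c["k1"],0,0,0.])
def plane(c,uv,z):
    k,d=K(c); p=cv2.undistortPoints(np.array(uv,float).reshape(-1,1,2),k,d).reshape(-1,2)
    w=np.c_[p[:,0],-p[:,1],-np.ones(len(p))]@c["rotation"].T
    return c["origin"]+w*((z-c["origin"][2])/w[:,2])[:,None]
def proj(c,P):
    q=(np.array(P,float).reshape(-1,3)-c["origin"])@c["rotation"]; q=q*[1,-1,-1]
    k,d=K(c); return cv2.projectPoints(q.reshape(-1,1,3),np.zeros(3),np.zeros(3),k,d)[0].reshape(-1,2)
E
python3 - <<'E'
from h import *
s=readout.read_state(); print({k:np.round(v,3) for k,v in s.items()}, r.nose_length)
a=[snap(n,n+"0") for n in("scene","side","wrist")]
for c in a: print(c["origin"].round(3),(-c["rotation"][:,2]).round(2),c["fx"],c["k1"])
E
```

```text
{'time': np.float64(0.0), 'joint_positions': array([-1.333,  0.333, -0.065,  1.461,  0.022,  1.35 , -0.089]), 'joint_vel': array([-0.   ,  0.   ,  0.   , -0.   , -0.001,  0.   , -0.001]), 'joint_torque': array([-0.0000e+00, -6.2326e+01,  2.4000e-02, -3.8990e+01, -6.1000e-02,
        4.0000e-02,  0.0000e+00]), 'ee_pos': array([0.161, 0.603, 0.205]), 'eef_rot': array([ 0.13 ,  0.992, -0.001, -0.   ]), 'ft_force': array([ 0.134, -0.04 ,  0.184]), 'torque': array([ 0.033, -0.001,  0.044]), 'grip_force': np.float64(0.0), 'width': np.float64(0.087)} 0.022Traceback (most recent call last):
  File "<stdin>", line 4, in <module>
IndexError: too many indices for array: array is 1-dimensional, but 2 were indexed
```

View pics/scene0.png

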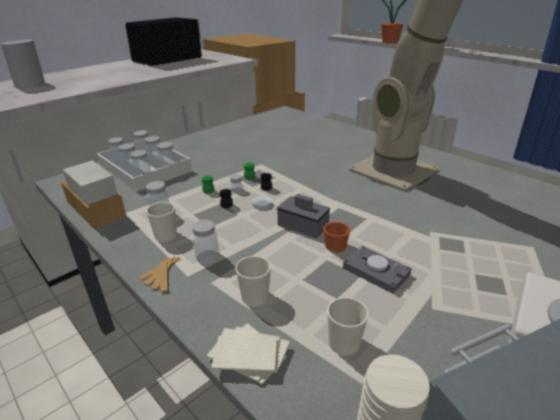

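View pics/side0.png

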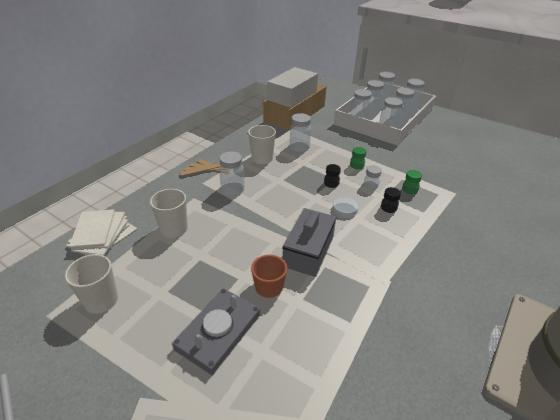

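The scene view shows one clear short jar at about (236,183), with green jars at (208,184) and (249,171) and black jars at (226,198) and (266,181). The cover is at (303,212) and the base at (377,267). In the side view the jar is at (373,177), the cover at (310,240), the base at (217,328) and the pot at (269,277).

```bash
sed -i 's/c\["rotation"\]=np.array(c\["rotation"\])/q=np.array(c["rotation"]); c["rotation"]=R.from_quat(q).as_matrix() if q.size==4 else q/' h.py
python3 - <<'E'
from h import *
a=[snap(n,n+"0") for n in("scene","side","wrist")]
for c in a: print(c["origin"].round(3),(-c["rotation"][:,2]).round(2),c["fx"],c["k1"],c["img"].shape)
S,D,W=a
print(np.array(W["T_tool_cam"]).round(3))
def p(n,us,ud,z): print(n,plane(S,us,z)[0].round(3),plane(D,ud,z)[0].round(3))
p("jar lid",(236.5,178),(374,171),.05)
p("seat",(377,263),(217,322),.032)
p("grip",(304,199),(312,219),.093)
p("dish",(263,203),(345,208),.01)
p("pot",(336,232),(269,268),.05)
p("tall1",(204,228),(231,159),.095);p("tall2",(155,188),(301,120),.095)
p("blk",(226,194),(333,170),.05);p("blk2",(266,178),(392,194),.05);p("gr",(208,180),(359,153),.05);p("gr2",(249,167),(413,176),.05)
p("cup",(162,209),(262,132),.085);p("cup",(254,266),(170,200),.085);p("cup",(347,310),(91,268),.085)
c=np.hstack([cv2.resize(S["img"][150:215,190:290],None,fx=4,fy=4,interpolation=cv2.INTER_CUBIC),cv2.resize(D["img"][140:205,320:420],None,fx=4,fy=4,interpolation=cv2.INTER_CUBIC)])
cv2.imwrite("pics/crop.png",c[:,:,::-1])
E
```

```text
[1.171 0.634 0.604] [-0.59 -0.62 -0.52] 393.04737492183904 -0.06092919811506386 (420, 560, 3)
[0.205 0.544 0.611] [ 0.44 -0.63 -0.64] 400.86842436494646 0.01395223044459104 (420, 560, 3)
[0.091 0.622 0.384] [ 0.25 -0.07 -0.97] 303.6277235683803 -0.020425893577913804 (420, 560, 3)
[[ 0.001  0.965  0.261  0.072]
 [ 1.    -0.001  0.001 -0.   ]
 [ 0.001  0.261 -0.965 -0.178]
 [ 0.     0.     0.     1.   ]]
jar lid [ 0.495 -0.268  0.05 ] [ 0.483 -0.271  0.05 ]
seat [0.522 0.277 0.032] [0.512 0.275 0.032]
grip [0.501 0.027 0.093] [0.488 0.018 0.093]
dish [ 0.497 -0.143  0.01 ] [ 0.492 -0.146  0.01 ]
pot [0.511 0.146 0.05 ] [0.504 0.14  0.05 ]
tall1 [ 0.769 -0.044  0.095] [ 0.755 -0.05   0.095]
tall2 [ 0.75  -0.311  0.095] [ 0.729 -0.314  0.095]
blk [ 0.583 -0.208  0.05 ] [ 0.567 -0.214  0.05 ]
blk2 [ 0.429 -0.201  0.05 ] [ 0.41 -0.21  0.05]
gr [ 0.567 -0.322  0.05 ] [ 0.551 -0.325  0.05 ]
gr2 [ 0.413 -0.303  0.05 ] [ 0.397 -0.308  0.05 ]
cup [ 0.788 -0.209  0.085] [ 0.786 -0.211  0.085]
cup [0.77  0.136 0.085] [0.765 0.135 0.085]
cup [0.733 0.349 0.085] [0.733 0.346 0.085]
```

View pics/crop.png

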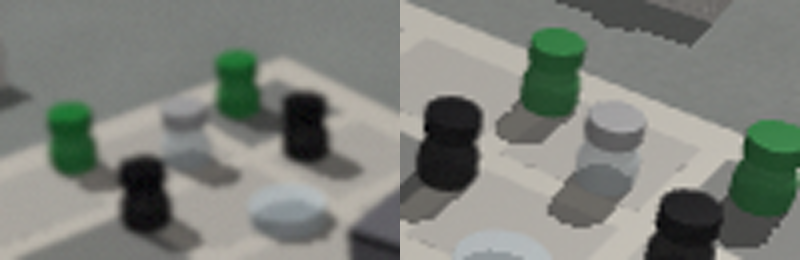

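View pics/wrist0.png

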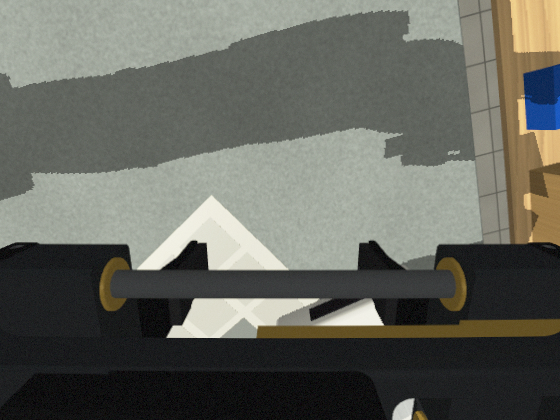

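The crop shows the clear jar with its metal lid in the middle, ringed by two green and two black decoys. That jar, at scene (236,183) and side (373,177), is the only one matching "clear glass, metal lid, short", so it is the target. The wrist view shows empty bench framed by the gripper, with fingertips near row 250. Next I hover over the base for a closer look.

step_arm:
  deltas:
    - [[0, 0, 0, -0.215, -0.112, -0.03, 100], [0, 0, 0, -0.43, -0.224, -0.045, 100], [0, 0, 0, -0.43, -0.224, -0.045, 100], [0, 0, 0, -0.43, -0.224, -0.045, 100], [0, 0, 0, -0.43, -0.224, -0.045, 100], [0, 0, 0, -0.43, -0.224, -0.045, 100], [0, 0, 0, -0.43, -0.224, -0.045, 100], [0, 0, 0, -0.43, -0.224, -0.045, 100], [0, 0, 0, -0.43, -0.224, -0.045, 100], [0, 0, 0, -0.43, -0.224, -0.045, 100], [0, 0, 0, -0.43, -0.224, -0.045, 100], [0, 0, 0, -0.43, -0.224, -0.045, 100]]

```text
time: 1.8
ee_pos: [0.5181, 0.2776, 0.251]
eef_rot: [0.129, 0.992, 0.0, -0.0]
ft_force: [0.1, -0.1, -0.8]
width: 0.087
grip_force: 0.0
```

```bash
cat >> h.py <<'E'
def go(x,y,z,yaw=None):
    """tool delta to a pointing-down world pose; yaw = world angle (deg) of tool y (mod 180)"""
    s=readout.read_state(); M=R.from_quat(s["eef_rot"]).as_matrix()
    dp=M.T@(np.array([x,y,z])-s["ee_pos"])
    opts=[None] if yaw is None else [yaw,yaw+180]
    for o in opts:
        if o is None: rv=np.zeros(3)
        else:
            a=np.radians(o); Y=np.array([np.cos(a),np.sin(a),0]);Z=np.array([0,0,-1.]);X=np.cross(Y,Z)
            rv=R.from_matrix(M.T@np.c_[X,Y,Z]).as_rotvec()
        print("delta",rv.round(3),dp.round(4),"rad",np.linalg.norm(rv).round(2))
E
python3 - <<'E'
from h import *
snap("wrist","w1"); s=readout.read_state(); print(s["time"],s["ee_pos"],s["eef_rot"],s["joint_positions"].round(2))
E
```

```text
1.85 [0.51827382 0.27733715 0.25103331] [ 1.29304398e-01  9.91604941e-01  8.24877254e-05 -8.19659538e-05] [-0.77  0.23  0.24  1.51 -0.06  1.41  0.79]
```

View pics/w1.png

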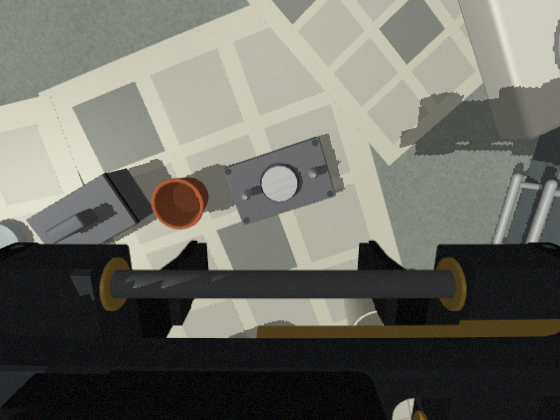

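The wrist view shows the seat at (280,182), with dowels near (245,197) and (314,172). The pot is at (180,203) and the cover at (85,210), both left of the base.

```bash
cat > m.py <<'E'
from h import *
def blob(mask,near):
    cs,_=cv2.findContours(mask.astype(np.uint8),cv2.RETR_EXTERNAL,cv2.CHAIN_APPROX_NONE)
    cs=[c for c in cs if cv2.contourArea(c)>40]
    return min(cs,key=lambda c:-cv2.pointPolygonTest(c,near,True)).reshape(-1,2)
def rect(c,pts,z):
    P=plane(c,pts,z)[:,:2]; (x,y),(w,h),a=cv2.minAreaRect((P*1000).astype(np.float32))
    if w<h: w,h,a=h,w,a+90
    return round(x,1),round(y,1),round(w,1),round(h,1),round(a,1)   # mm, angle of long side
E
python3 - <<'E'
from m import *
c=load("w1"); im=c["img"].astype(int); g=im.mean(2)
hsv=cv2.cvtColor(c["img"],cv2.COLOR_RGB2HSV)
for p in[(280,182),(260,170),(300,200),(250,180),(245,197),(314,172),(85,190),(85,220),(60,225),(120,185),(225,160)]: print(p,im[p[1],p[0]])
sub=np.zeros(g.shape,bool); sub[120:225,215:345]=1
b=blob(sub&(g>150),(280,182)); 
P=plane(c,b,.032)[:,:2]*1000; (x,y),rr=cv2.minEnclosingCircle(P.astype(np.float32)); print("seat",x,y,rr,P.mean(0))
blue=(im[:,:,2]-im[:,:,0]>=4)&(g<130)&sub
b2=blob(cv2.morphologyEx(blue.astype(np.uint8),cv2.MORPH_CLOSE,np.ones((5,5))),(280,182)); print("base",rect(c,b2,.022))
E
```

```text
(280, 182) [184 184 180]
(260, 170) [106 108 109]
(300, 200) [102 104 105]
(250, 180) [109 108 111]
(245, 197) [165 167 162]
(314, 172) [94 95 95]
(85, 190) [127 127 128]
(85, 220) [48 51 49]
(60, 225) [126 127 128]
(120, 185) [45 45 44]
(225, 160) [185 183 169]
seat 513.6055908203125 273.1790771484375 23.49967384338379 [513.47103195 273.2778231 ]
base (512.8, 273.6, 133.8, 82.8, 93.6)
```

step_arm:
  deltas:
    - [[0, 0, 0, -0.024, -0.127, 0, 70], [0, 0, 0, -0.047, -0.254, 0, 70], [0, 0, 0, -0.047, -0.254, 0, 70], [0, 0, 0, -0.047, -0.254, 0, 70], [0, 0, 0, -0.047, -0.254, 0, 70], [0, 0, 0, -0.047, -0.254, 0, 70], [0, 0, 0, -0.047, -0.254, 0, 70], [0, 0, 0, -0.047, -0.254, 0, 70]]

```text
time: 2.85
ee_pos: [0.4988, 0.0205, 0.2508]
eef_rot: [0.129, 0.992, -0.0, -0.0]
ft_force: [-0.1, 0.1, 0.5]
width: 0.0607
grip_force: 0.0
```

```bash
python3 - <<'E'
from m import *
snap("wrist","w2"); s=readout.read_state(); print(s["ee_pos"],s["joint_positions"].round(2))
go(.488,-.27,.25,85)
E
```

```text
[0.49879797 0.02025506 0.25085541] [-0.54  0.02  0.41  1.74 -0.01  1.39  1.19]
delta [-0.    -0.    -0.172] [-0.0638 -0.2834  0.0009] rad 0.17
delta [-0.    0.    2.97] [-0.0638 -0.2834  0.0009] rad 2.97
```

View pics/w2.png

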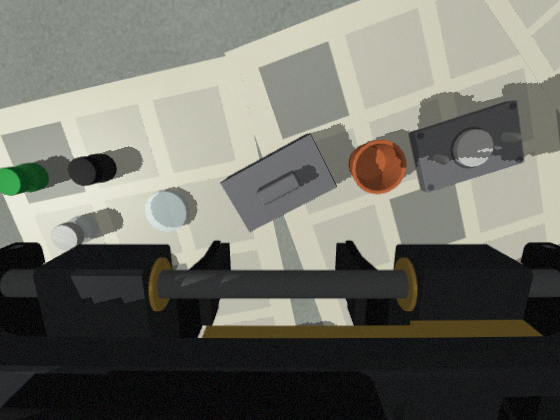

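The cover's top face is centred near (278,183) with its bar along it. The jar lid is at (68,236), the dish at (167,209), the pot at (377,165) and the base seat at (473,148).

step_arm:
  deltas:
    - [[0, 0, -0.08, -0.03, -0.14, 0, 70], [0, 0, -0.172, -0.064, -0.283, 0, 70], [0, 0, -0.172, -0.064, -0.283, 0, 70], [0, 0, -0.172, -0.064, -0.283, 0, 70], [0, 0, -0.172, -0.064, -0.283, 0, 70], [0, 0, -0.172, -0.064, -0.283, 0, 70], [0, 0, -0.172, -0.064, -0.283, 0, 70], [0, 0, -0.172, -0.064, -0.283, 0, 70]]

```text
time: 3.9
ee_pos: [0.4883, -0.2693, 0.2509]
eef_rot: [0.043, 0.999, 0.0, 0.0]
ft_force: [-0.2, 0.3, -0.4]
width: 0.0611
grip_force: 0.0
```

```bash
python3 - <<'E'
from m import *
snap("wrist","w3"); s=readout.read_state(); print(s["time"],s["ee_pos"],s["joint_positions"].round(2))
c=load("w2"); im=c["img"].astype(int); g=im.mean(2)
sub=np.zeros(g.shape,bool); sub[125:238,210:343]=1
v=cv2.Canny(c["img"],60,150)
for p in[(240,190),(290,160),(300,205),(270,215),(280,188),(300,180),(320,165)]: print(p,im[p[1],p[0]])
m=sub&(g<125)&(im[:,:,2]-im[:,:,0]>=0)
b=blob(cv2.morphologyEx(m.astype(np.uint8),cv2.MORPH_OPEN,np.ones((5,5))),(285,170)); print("cover",rect(c,b,.062),cv2.boundingRect(b))
o=c["img"].copy(); cv2.drawContours(o,[b.reshape(-1,1,2)],-1,(255,0,0),1)
w3=load("w3")["img"]
o=np.hstack([cv2.resize(o[120:240,205:345],(400,343),interpolation=cv2.INTER_NEAREST),cv2.resize(w3[100:240,190:350],(392,343))])
cv2.imwrite("pics/c2.png",o[:,:,::-1])
E
```

```text
3.95 [ 0.48817943 -0.26942306  0.25096576] [-0.19  0.18  0.7   1.61 -0.12  1.4   2.01]
(240, 190) [112 113 117]
(290, 160) [112 113 116]
(300, 205) [126 128 127]
(270, 215) [109 109 113]
(280, 188) [110 113 115]
(300, 180) [64 62 68]
(320, 165) [111 114 115]
cover (489.1, 16.7, 122.5, 73.3, 103.4) (223, 134, 112, 95)
```

View pics/c2.png

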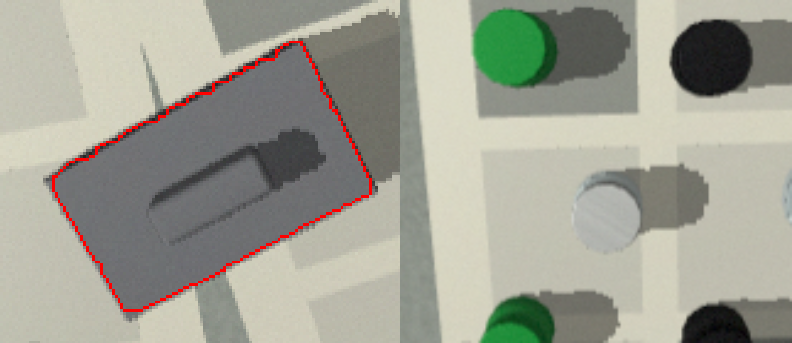

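The left crop shows the cover's outline fitted well, with the bar along the long axis. The right crop shows the jar lid at wrist pixel (274,188), between green jars on the left and black jars on the right.

```bash
python3 - <<'E'
from m import *
c=load("w3"); im=c["img"].astype(int)
for p in[(274,188),(280,180),(265,192),(255,180),(275,210),(262,170)]: print(p,im[p[1],p[0]])
sat=im.max(2)-im.min(2); g=im.mean(2)
sub=np.zeros(g.shape,bool); sub[160:215,250:300]=1
b=blob(cv2.morphologyEx((sub&(sat<11)&(g>135)).astype(np.uint8),cv2.MORPH_OPEN,np.ones((3,3))),(274,188))
P=plane(c,b,.05)[:,:2]*1000; print(cv2.minEnclosingCircle(P.astype(np.float32)),P.mean(0),rect(c,b,.05),cv2.boundingRect(b))
h=cv2.HoughCircles(cv2.resize(c["img"][150:225,235:315],None,fx=4,fy=4,interpolation=cv2.INTER_CUBIC)[:,:,0],cv2.HOUGH_GRADIENT,1.2,60,param1=90,param2=15,minRadius=40,maxRadius=75)
for x,y,q in h[0][:3]:
    u=[235+x/4,150+y/4]; A=plane(c,[u,[u[0]+q/4,u[1]]],.05); print(u,A[0].round(4),np.linalg.norm(A[1]-A[0]).round(4))
E
```

```text
(274, 188) [181 183 178]
(280, 180) [179 183 178]
(265, 192) [178 181 177]
(255, 180) [193 194 178]
(275, 210) [191 191 176]
(262, 170) [196 193 181]
((486.4785461425781, -281.99786376953125), 19.658845901489258) [ 486.6090384 -281.5930801] (487.8, -281.1, 34.3, 33.5, 85.1) (260, 176, 28, 27)
[np.float32(274.15), np.float32(188.85)] [ 0.4875 -0.2802  0.05  ] 0.0174
[np.float32(296.05), np.float32(178.35)] [ 0.4765 -0.2516  0.05  ] 0.0139
```

```bash
python3 -c "
from h import *
go(.4875,-.2805,.031,85)"
```

```text
delta [0.001 0.    0.001] [-0.0003 -0.0112  0.22  ] rad 0.0
delta [-0.000e+00  1.000e-03 -3.141e+00] [-0.0003 -0.0112  0.22  ] rad 3.14
```

step_arm:
  deltas:
    - [[0, 0, 0, 0, -0.011, 0.03, 70], [0, 0, 0, 0, -0.011, 0.07, 70], [0, 0, 0, 0, -0.011, 0.11, 70], [0, 0, 0, 0, -0.011, 0.15, 70], [0, 0, 0, 0, -0.011, 0.18, 70], [0, 0, 0, 0, -0.011, 0.2, 70], [0, 0, 0, 0, -0.011, 0.22, 70], [0, 0, 0, 0, -0.011, 0.22, 70], [0, 0, 0, 0, -0.011, 0.22, 40], [0, 0, 0, 0, -0.011, 0.22, 25], [0, 0, 0, 0, -0.011, 0.22, 20], [0, 0, 0, 0, -0.011, 0.22, 20], [0, 0, 0, 0, -0.011, 0.22, 20]]
  squeeze: 15

```text
time: 5.58
ee_pos: [0.4871, -0.2818, 0.0314]
eef_rot: [0.044, 0.999, 0.0, 0.0]
ft_force: [-0.2, 1.6, 3.9]
width: 0.0353
grip_force: 15.0
```

```bash
python3 -c "
from h import *
snap('wrist','w4');s=readout.read_state();print(s['ee_pos'],s['width'],s['grip_force'],s['ft_force'])
go(.4875,-.2805,.16,85)
go(.513,.2734,.16,3.6)"
```

```text
[ 0.48706064 -0.28179037  0.03137227] 0.03536238280297442 15.03684863448143 [-0.23784297  0.99711952  4.85905651]
delta [ 0.     0.001 -0.001] [-0.0004  0.0013 -0.1286] rad 0.0
delta [ 1.00e-03 -0.00e+00  3.14e+00] [-0.0004  0.0013 -0.1286] rad 3.14
delta [1.000e-03 1.000e-03 1.419e+00] [ 0.0232  0.5553 -0.1286] rad 1.42
delta [-1.000e-03  1.000e-03 -1.722e+00] [ 0.0232  0.5553 -0.1286] rad 1.72
```

step_arm:
  deltas:
    - [[0, 0, 0, 0, 0, -0.005, 20], [0, 0, 0, 0, 0, -0.015, 20], [0, 0, 0, 0, 0, -0.03, 20], [0, 0, 0, 0, 0, -0.05, 20], [0, 0, 0, 0, 0, -0.08, 20], [0, 0, 0, 0, 0, -0.11, 20], [0, 0, 0, 0, 0, -0.13, 20], [0, 0, 0, 0, 0, -0.13, 20], [0, 0, 0, 0, 0, -0.13, 20]]

```text
time: 6.75
ee_pos: [0.4863, -0.2816, 0.1604]
eef_rot: [0.044, 0.999, 0.0, -0.0]
ft_force: [0.3, -0.3, -1.1]
width: 0.035
grip_force: 15.0
```

```bash
python3 -c "
from h import *
d=snap('side','d5');s=readout.read_state();print(s['ee_pos'],s['width'],s['grip_force'],s['ft_force'])
w=load('w4')['img']; 
p=proj(d,s['ee_pos'])[0].astype(int); print(p)
x,y=p; a=cv2.resize(d['img'][max(y-50,0):y+70,x-60:x+60],(400,400),interpolation=cv2.INTER_CUBIC)
w=snap('wrist','w5')['img']; b=cv2.resize(w[180:320,210:350],(400,400),interpolation=cv2.INTER_CUBIC)
cv2.imwrite('pics/c5.png',np.hstack([a,b])[:,:,::-1])"
```

```text
[ 0.48615173 -0.28149914  0.16015761] 0.035094062646729915 14.988990426063538 [-0.48889724 -0.01008305 -1.23138912]
[382 129]
```

View pics/c5.png

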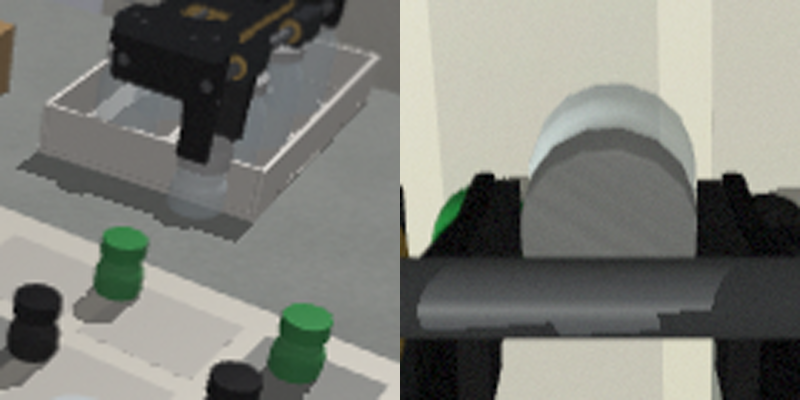

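The left crop shows the jar hanging upright below the near finger. The right crop shows the lid (centre near crop (610,190)) held between the fingers. I check the jar's height in the grip numerically.

```bash
python3 -c "
from h import *
d=load('d5'); t=np.array([.4862,-.2815,.1602])
f=lambda P:((proj(d,P)-[322,79])*400/120).round(0).tolist()
print('jar bottom/top if not slipped',f([t-[0,0,.031],t+[0,0,.019]]))
print('near tip inner/outer',f([t+[0,.0175,-.022],t+[0,.032,-.022],t+[0,.032,.0]]), 'far',f([t+[0,-.0175,-.022],t+[0,-.032,-.022]]))
g=lambda P:((proj(load('w5'),P)-[210,180])*400/140+[400,0]).round(0).tolist()
print('wrist lid',g([t+[0,0,.019],t+[.0175,0,.019],t+[-.0175,0,.019],t+[0,.0175,.019]]))
im=load('w5')['img']; print(im[250:270:4,280])
go(.513,.2734,.2,3.6)"
```

```text
jar bottom/top if not slipped [[194.0, 207.0], [207.0, 143.0]]
near tip inner/outer [[186.0, 205.0], [177.0, 214.0], [183.0, 186.0]] far [[207.0, 186.0], [215.0, 178.0]]
wrist lid [[609.0, 232.0], [616.0, 311.0], [601.0, 149.0], [697.0, 225.0]]
[[109 112 109]
 [108 109 107]
 [114 117 112]
 [107 109 106]
 [107 110 106]]
delta [-1.000e-03 -2.000e-03  1.419e+00] [ 0.0225  0.5552 -0.0397] rad 1.42
delta [ 2.000e-03 -1.000e-03 -1.722e+00] [ 0.0225  0.5552 -0.0397] rad 1.72
```

step_arm:
  deltas:
    - [[0, 0, 0.05, 0.002, 0.03, -0.03, 20], [0, 0, 0.15, 0.004, 0.08, -0.04, 20], [0, 0, 0.3, 0.006, 0.13, -0.04, 20], [0, 0, 0.45, 0.008, 0.19, -0.04, 20], [0, 0, 0.6, 0.01, 0.24, -0.04, 20], [0, 0, 0.75, 0.012, 0.3, -0.04, 20], [0, 0, 0.9, 0.014, 0.35, -0.04, 20], [0, 0, 1.05, 0.016, 0.41, -0.04, 20], [0, 0, 1.2, 0.018, 0.47, -0.04, 20], [0, 0, 1.32, 0.02, 0.52, -0.04, 20], [0, 0, 1.4, 0.022, 0.545, -0.04, 20], [0, 0, 1.42, 0.022, 0.555, -0.04, 20], [0, 0, 1.42, 0.022, 0.555, -0.04, 20], [0, 0, 1.42, 0.022, 0.555, -0.04, 20]]

```text
time: 8.6
ee_pos: [0.5144, 0.2712, 0.201]
eef_rot: [0.685, 0.728, -0.0, 0.0]
ft_force: [-0.0, 0.1, -1.1]
width: 0.0352
grip_force: 15.0
```

```bash
python3 - <<'E'
from m import *
s=readout.read_state();print(s['time'],s['ee_pos'],s['width'],s['ft_force'],s["joint_positions"].round(2))
for fn,near,box in(("scene0",(377,263),(345,400,250,278)),("side0",(217,322),(198,238,305,342))):
    c=load(fn); g=c["img"].astype(int).mean(2); sub=np.zeros(g.shape,bool); sub[box[2]:box[3],box[0]:box[1]]=1
    b=blob(sub&(g>125),near); print(fn,cv2.boundingRect(b),rect(c,b,.032),cv2.fitEllipse(b))
    print(plane(c,[cv2.fitEllipse(b)[0]],.032))
go(.513,.2734,.065,3.6)
E
```

```text
8.6 [0.51436371 0.27123375 0.20104782] 0.035184457079167154 [-0.02714119  0.07791145 -1.05910529] [-0.89  0.24  0.38  1.61 -0.09  1.31 -0.43]
scene0 (367, 250, 33, 18) (495.3, 279.0, 84.8, 64.1, 134.7) ((383.2254943847656, 257.77203369140625), (16.865734100341797, 33.10392761230469), 77.98941802978516)
[[0.49525227 0.27645395 0.032     ]]
side0 (203, 309, 29, 25) (514.1, 272.9, 47.1, 46.0, 171.2) ((216.8588104248047, 320.9688415527344), (23.277620315551758, 28.11781120300293), 75.90934753417969)
[[0.51372013 0.27350217 0.032     ]]
delta [ 0.     0.    -0.002] [ 0.0023 -0.0012  0.136 ] rad 0.0
delta [ 1.00e-03 -0.00e+00  3.14e+00] [ 0.0023 -0.0012  0.136 ] rad 3.14
```

step_arm:
  deltas:
    - [[0, 0, 0, 0.001, -0.001, 0.03, 20], [0, 0, 0, 0.001, -0.001, 0.07, 20], [0, 0, 0, 0.001, -0.001, 0.1, 20], [0, 0, 0, 0.001, -0.001, 0.12, 20], [0, 0, 0, 0.001, -0.001, 0.13, 20], [0, 0, 0, 0.001, -0.001, 0.134, 20], [0, 0, 0, 0.001, -0.001, 0.1365, 20], [0, 0, 0, 0.001, -0.001, 0.138, 20], [0, 0, 0, 0.001, -0.001, 0.138, 20]]

```text
time: 9.72
ee_pos: [0.5133, 0.2741, 0.0636]
eef_rot: [0.685, 0.729, 0.001, 0.0]
ft_force: [0.4, -0.2, -0.7]
width: 0.0354
grip_force: 15.0
```

```bash
python3 - <<'E'
from m import *
s=readout.read_state();print(s['ee_pos'],s['width'],s['ft_force'])
d=snap("side","d6"); w=snap("wrist","w6")
a=cv2.resize(d["img"][260:370,160:280],(436,400),interpolation=cv2.INTER_CUBIC)
b=cv2.resize(w["img"][160:300,205:345],(360,360),interpolation=cv2.INTER_CUBIC); b=cv2.copyMakeBorder(b,0,40,0,0,cv2.BORDER_CONSTANT)
cv2.imwrite("pics/c6.png",np.hstack([a,b])[:,:,::-1])
E
```

```text
[0.51326491 0.27413283 0.06358322] 0.0354469459127644 [ 0.38087264 -0.17317637 -0.67286327]
```

View pics/c6.png

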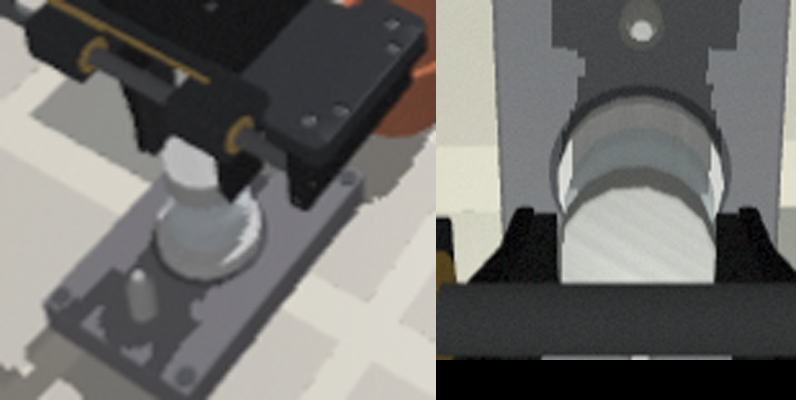

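The jar stands upright on the seat, centred with an even rim margin in the wrist crop around (640,150). I seat it by a millimetre, release it and retreat.

step_arm:
  deltas:
    - [[0, 0, 0, 0, 0, 0.001, 20], [0, 0, 0, 0, 0, 0.001, 20]]

```text
time: 10.07
ee_pos: [0.5136, 0.2744, 0.0632]
eef_rot: [0.685, 0.729, 0.001, 0.0]
ft_force: [-1.5, -0.0, 8.4]
width: 0.035
grip_force: 15.0
```

step_arm:
  deltas:
    - [[0, 0, 0, 0, 0, 0, 48], [0, 0, 0, 0, 0, 0, 65], [0, 0, 0, 0, 0, 0, 65], [0, 0, 0, 0, 0, 0, 65], [0, 0, 0, 0, 0, -0.01, 65], [0, 0, 0, 0, 0, -0.04, 65], [0, 0, 0, 0, 0, -0.09, 65], [0, 0, 0, 0, 0, -0.14, 65], [0, 0, 0, 0, 0, -0.186, 65], [0, 0, 0, 0, 0, -0.186, 65], [0, 0, 0, 0, 0, -0.186, 65], [0, 0, 0, 0, 0, -0.186, 65]]

```text
time: 11.58
ee_pos: [0.5123, 0.2736, 0.2469]
eef_rot: [0.685, 0.729, -0.001, -0.0]
ft_force: [-0.5, 0.2, 0.3]
width: 0.0564
grip_force: 0.0
```

```bash
python3 - <<'E'
from m import *
s=readout.read_state();print(s['time'],s['ee_pos'],s['width'],s['ft_force'])
w=snap("wrist","w7"); d=snap("side","d7")
p=proj(w,[.5135,.2733,.05])[0].astype(int); print(p)
x,y=p
a=cv2.resize(w["img"][y-60:y+60,x-60:x+60],(390,390),interpolation=cv2.INTER_CUBIC)
b=cv2.resize(d["img"][260:380,155:275],(390,390),interpolation=cv2.INTER_CUBIC)
cv2.imwrite("pics/c7.png",np.hstack([a,b])[:,:,::-1])
go(.4891,.0167,.25,13.4)
E
```

```text
11.575 [0.51232426 0.27361532 0.24685846] 0.05640233579021888 [-0.506992    0.23319183  0.34387132]
[284 188]
delta [-0.002  0.001 -0.172] [-0.255  -0.0393 -0.0027] rad 0.17
delta [1.00e-03 2.00e-03 2.97e+00] [-0.255  -0.0393 -0.0027] rad 2.97
```

View pics/c7.png

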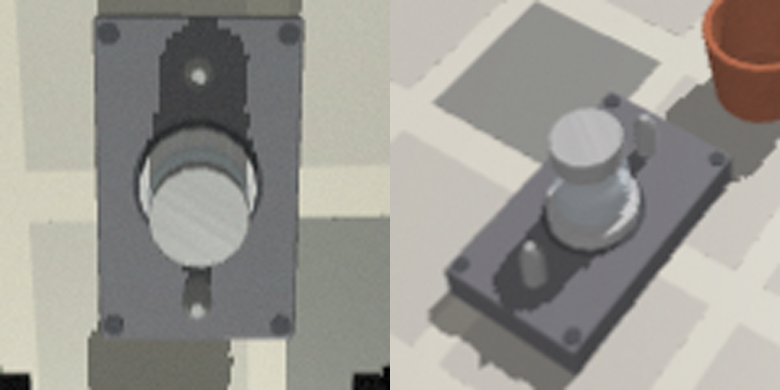

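The jar stands upright and released, with the dowels at crop (198,75) and (197,312), the lid at (199,215), and the side view agreeing. That was my tenth picture, so from here I work by numbers.

```bash
python3 - <<'E'
from m import *
w=load("w7"); k=120/390; f=lambda x,y:(224+x*k,128+y*k)
g=w["img"].astype(int).mean(2)
for q in(f(198,75),f(197,312)):
    x,y=map(round,q); P=g[y-4:y+5,x-4:x+5]; m=P>P.max()-35; yy,xx=np.nonzero(m); u=(x-4+xx.mean(),y-4+yy.mean()); print("dowel",u,plane(w,[u],.049).round(4))
h=cv2.HoughCircles(cv2.resize(w["img"][128:248,224:344,0],None,fx=4,fy=4,interpolation=cv2.INTER_CUBIC),cv2.HOUGH_GRADIENT,1.2,80,param1=90,param2=15,minRadius=45,maxRadius=75)
for x,y,q in h[0][:2]: print("lid",plane(w,[(224+x/4,128+y/4)],.082).round(4),q)
sub=np.zeros(g.shape,bool); sub[128:238,250:320]=1; im=w["img"].astype(int)
E
```

```text
dowel (np.float64(284.7692307692308), np.float64(151.3846153846154)) [[0.5111 0.319  0.049 ]]
dowel (np.float64(284.2857142857143), np.float64(223.5)) [[0.5164 0.2271 0.049 ]]
lid [[0.5143 0.2718 0.082 ]] 61.08
lid [[0.5131 0.3212 0.082 ]] 64.8
```

step_arm:
  deltas:
    - [[0, 0, -0.08, -0.06, -0.01, 0, 65], [0, 0, -0.172, -0.12, -0.02, 0, 65], [0, 0, -0.172, -0.18, -0.03, 0, 65], [0, 0, -0.172, -0.24, -0.039, 0, 65], [0, 0, -0.172, -0.255, -0.039, 0, 65], [0, 0, -0.172, -0.255, -0.039, 0, 65], [0, 0, -0.172, -0.255, -0.039, 0, 65], [0, 0, -0.172, -0.255, -0.039, 0, 65]]

```text
time: 12.68
ee_pos: [0.4898, 0.0185, 0.2478]
eef_rot: [0.619, 0.786, -0.0, -0.0]
ft_force: [0.3, -0.2, 0.0]
width: 0.0566
grip_force: 0.0
```

```bash
python3 - <<'E'
from m import *
s=readout.read_state();print(s['time'],s['ee_pos'],s['ft_force'])
c=snap("wrist","w8"); im=c["img"].astype(int); g=im.mean(2)
Q=proj(c,[[.4891,.0167,.062]])[0]; B=proj(c,[[.4891,.0167,.093]])[0]; print(Q,B)
sub=np.zeros(g.shape,bool); x,y=map(int,Q); sub[max(y-75,0):y+75,x-55:x+55]=1
m=sub&(g<122)&(im[:,:,2]-im[:,:,0]>=0)
b=blob(cv2.morphologyEx(m.astype(np.uint8),cv2.MORPH_OPEN,np.ones((5,5))),(x+20,y)); print("cover",rect(c,b,.062),cv2.boundingRect(b))
go(.4891,.0167,.12,13.4)
E
```

```text
12.675 [0.48979397 0.01852868 0.24777172] [ 0.29148417 -0.21858049  0.0048649 ]
[282.398325   191.48422166] [282.34105347 196.93848156]
cover (490.3, 18.1, 122.7, 71.3, 103.3) (254, 139, 61, 100)
delta [-0.     0.     0.002] [-0.0013 -0.001   0.1278] rad 0.0
delta [-0.000e+00 -1.000e-03 -3.139e+00] [-0.0013 -0.001   0.1278] rad 3.14
```

step_arm:
  deltas:
    - [[0, 0, 0, 0, 0, 0.03, 55], [0, 0, 0, 0, 0, 0.07, 55], [0, 0, 0, 0, 0, 0.11, 55], [0, 0, 0, 0, 0, 0.14, 55], [0, 0, 0, 0, 0, 0.15, 55], [0, 0, 0, 0, 0, 0.156, 55], [0, 0, 0, 0, 0, 0.16, 55], [0, 0, 0, 0, 0, 0.161, 55], [0, 0, 0, 0, 0, 0.161, 55]]

```text
time: 13.85
ee_pos: [0.4901, 0.017, 0.0875]
eef_rot: [0.62, 0.785, 0.0, 0.0]
ft_force: [0.3, 0.2, 0.5]
width: 0.0479
grip_force: 0.0
```

step_arm:
  deltas:
    - [[0, 0, 0, 0, 0, 0, 30], [0, 0, 0, 0, 0, 0, 15], [0, 0, 0, 0, 0, 0, 8], [0, 0, 0, 0, 0, 0, 5], [0, 0, 0, 0, 0, 0, 5], [0, 0, 0, 0, 0, 0, 5]]
  squeeze: 45

```text
time: 14.6
ee_pos: [0.4897, 0.017, 0.087]
eef_rot: [0.62, 0.785, 0.0, -0.0]
ft_force: [0.6, -0.4, 0.0]
width: 0.0058
grip_force: 0.0
```

The fingers closed past 18 mm with no grip force, so they went over the bar. The tips must sit higher than assumed, which agrees with the side crop and with the jar being held at lid width. I open and descend in small steps, watching the force.

step_arm:
  deltas:
    - [[0, 0, 0, 0, 0, 0, 30], [0, 0, 0, 0, 0, 0, 55], [0, 0, 0, 0, 0, 0, 55], [0, 0, 0, 0, 0, 0, 55], [0, 0, 0, 0, 0, 0.002, 55], [0, 0, 0, 0, 0, 0.003, 55]]

```text
time: 15.35
ee_pos: [0.4897, 0.0169, 0.0838]
eef_rot: [0.62, 0.785, -0.0, -0.0]
ft_force: [-0.1, -0.0, 0.7]
width: 0.0466
grip_force: 0.0
```

```bash
python3 - <<'E'
from m import *
s=readout.read_state();print(s['time'],s['ee_pos'],s['width'],s['ft_force'],r.nose_length)
d=snap("side","d9"); im=d["img"].astype(int); g=im.max(2); t=np.array(s["ee_pos"])
M=R.from_quat(s["eef_rot"]).as_matrix()
# column profile along each finger's projected axis: where black finger ends
for sg in(1,-1):
    base=t+M[:,1]*sg*(s["width"]/2+.007)
    zs=np.arange(.05,-.03,-.004); uv=proj(d,base+np.c_[0*zs,0*zs,zs]); 
    print(sg,[(int(z*1000),int(g[int(round(v)),int(round(u))])) for z,(u,v) in zip(zs,uv)])
E
```

```text
15.35 [0.48968591 0.01694879 0.08384221] 0.04658820182281956 [-0.09649345 -0.04892571  0.69147982] 0.022
1 [(50, 27), (46, 27), (41, 28), (37, 32), (33, 30), (29, 29), (25, 30), (21, 32), (17, 27), (13, 24), (9, 27), (5, 203), (1, 198), (-2, 152), (-6, 132), (-10, 118), (-14, 119), (-18, 119), (-22, 119), (-26, 119)]
-1 [(50, 26), (46, 23), (41, 23), (37, 24), (33, 21), (29, 23), (25, 24), (21, 21), (17, 25), (13, 53), (9, 74), (5, 120), (1, 122), (-2, 122), (-6, 122), (-10, 122), (-14, 123), (-18, 122), (-22, 122), (-26, 123)]
```

The side image shows the finger ends about 10 mm above the reported TCP, not 22 mm below it. I descend further in guarded steps.

step_arm:
  deltas:
    - [[0, 0, 0, 0, 0, 0.003, 55], [0, 0, 0, 0, 0, 0.006, 55], [0, 0, 0, 0, 0, 0.009, 55], [0, 0, 0, 0, 0, 0.009, 55]]

```text
time: 15.9
ee_pos: [0.4896, 0.0169, 0.0747]
eef_rot: [0.62, 0.785, -0.0, -0.0]
ft_force: [0.5, 0.3, 0.2]
width: 0.0477
grip_force: 0.0
```

step_arm:
  deltas:
    - [[0, 0, 0, 0, 0, 0.003, 55], [0, 0, 0, 0, 0, 0.006, 55], [0, 0, 0, 0, 0, 0.009, 55], [0, 0, 0, 0, 0, 0.01, 55]]

```text
time: 16.4
ee_pos: [0.4896, 0.0169, 0.0648]
eef_rot: [0.62, 0.785, -0.0, -0.0]
ft_force: [0.5, 0.7, -0.2]
width: 0.0479
grip_force: 0.0
```

step_arm:
  deltas:
    - [[0, 0, 0, 0, 0, 0, 35], [0, 0, 0, 0, 0, 0, 20], [0, 0, 0, 0, 0, 0, 8], [0, 0, 0, 0, 0, 0, 8], [0, 0, 0, 0, 0, 0, 8]]
  squeeze: 20

```text
time: 17.02
ee_pos: [0.49, 0.017, 0.0651]
eef_rot: [0.62, 0.785, 0.0, 0.0]
ft_force: [1.4, 1.6, -0.2]
width: 0.0179
grip_force: 20.0
```

The bar is gripped at 17.9 mm, with the TCP 65 mm above the cover's origin. I tighten the grip and lift.

step_arm:
  deltas:
    - [[0, 0, 0, 0, 0, 0, 8], [0, 0, 0, 0, 0, 0, 8], [0, 0, 0, 0, 0, -0.005, 8], [0, 0, 0, 0, 0, -0.015, 8], [0, 0, 0, 0, 0, -0.035, 8], [0, 0, 0, 0, 0, -0.065, 8], [0, 0, 0, 0, 0, -0.1, 8], [0, 0, 0, 0, 0, -0.125, 8], [0, 0, 0, 0, 0, -0.13, 8], [0, 0, 0, 0, 0, -0.13, 8]]
  squeeze: 50

```text
time: 18.27
ee_pos: [0.4894, 0.0169, 0.1946]
eef_rot: [0.62, 0.785, -0.0, -0.0]
ft_force: [0.1, 0.7, -3.7]
width: 0.0175
grip_force: 50.0
```

```bash
python3 - <<'E'
from m import *
s=readout.read_state();print(s['time'],s['ee_pos'],s['width'],s['grip_force'],s['ft_force'],s['torque'])
go(.5138,.2721,.195,3.45)
E
```

```text
18.275 [0.48941937 0.01690549 0.19456205] 0.017516654536017823 49.969528913497925 [ 0.11827956  0.68012247 -3.6583851 ] [-0.06649848  0.06456536  0.01359559]
delta [-0.001 -0.     0.174] [ 0.2426  0.0829 -0.0004] rad 0.17
delta [ 0.000e+00 -1.000e-03 -2.968e+00] [ 0.2426  0.0829 -0.0004] rad 2.97
```

step_arm:
  deltas:
    - [[0, 0, 0.03, 0.02, 0.007, 0, 8], [0, 0, 0.06, 0.05, 0.017, 0, 8], [0, 0, 0.1, 0.09, 0.031, 0, 8], [0, 0, 0.13, 0.13, 0.044, 0, 8], [0, 0, 0.16, 0.17, 0.058, 0, 8], [0, 0, 0.174, 0.205, 0.07, 0, 8], [0, 0, 0.174, 0.23, 0.079, 0, 8], [0, 0, 0.174, 0.24, 0.082, 0, 8], [0, 0, 0.174, 0.2425, 0.083, 0, 8], [0, 0, 0.174, 0.2425, 0.083, 0, 8], [0, 0, 0.174, 0.2425, 0.083, 0, 8], [0, 0, 0.174, 0.2425, 0.083, 0, 8]]

```text
time: 19.77
ee_pos: [0.5144, 0.2714, 0.1952]
eef_rot: [0.686, 0.728, 0.0, -0.0]
ft_force: [-0.0, 0.2, -3.4]
width: 0.0175
grip_force: 50.0
```

```bash
python3 - <<'E'
from m import *
s=readout.read_state();print(s['time'],s['ee_pos'],s['width'],s['ft_force'])
go(.5138,.2721,.13,3.45)
# held cover seen by the wrist camera: check in-hand pose (top face at TCP-3mm)
c=snap("wrist","w10"); im=c["img"].astype(int); g=im.mean(2); z=s["ee_pos"][2]-.003
q=proj(c,[[.5138,.2721,z]])[0]; print(q)
E
```

```text
19.775 [0.51442196 0.27143359 0.19521747] 0.017465162304461608 [-0.01507537  0.18280819 -3.42080436]
delta [ 0.    -0.    -0.001] [ 0.0007 -0.0006  0.0652] rad 0.0
delta [-0.   -0.    3.14] [ 0.0007 -0.0006  0.0652] rad 3.14
[282.54876929 244.32657973]
```

```bash
python3 - <<'E'
from m import *
c=load("w10"); s=readout.read_state(); t=np.array(s["ee_pos"]); M=R.from_quat(s["eef_rot"]).as_matrix()
for o in(-3,1,5): print(o,proj(c,[t+M@[.062+o/1000,y,.003] for y in(-.036,-.015,.015,.036)]).round(1).tolist())
im=c["img"].astype(int)
for x in(255,282,310): print(x,[(y,im[y,x].tolist()) for y in range(100,160,3)])
E
```

```text
-3 [[222.2, 150.9], [258.0, 150.9], [309.0, 150.9], [344.8, 151.0]]
1 [[221.9, 144.0], [257.8, 143.9], [309.2, 144.0], [345.1, 144.0]]
5 [[221.5, 136.9], [257.7, 136.9], [309.4, 136.9], [345.5, 137.0]]
255 [(100, [224, 222, 205]), (103, [221, 221, 202]), (106, [207, 207, 191]), (109, [207, 207, 189]), (112, [208, 209, 192]), (115, [209, 209, 193]), (118, [125, 123, 115]), (121, [121, 121, 114]), (124, [124, 122, 114]), (127, [126, 123, 115]), (130, [116, 116, 106]), (133, [80, 81, 80]), (136, [119, 123, 123]), (139, [120, 118, 123]), (142, [112, 113, 116]), (145, [44, 48, 45]), (148, [70, 70, 71]), (151, [71, 72, 72]), (154, [67, 66, 72]), (157, [71, 70, 73])]
282 [(100, [138, 135, 125]), (103, [134, 134, 123]), (106, [127, 126, 118]), (109, [125, 124, 115]), (112, [124, 124, 114]), (115, [125, 122, 113]), (118, [126, 126, 116]), (121, [126, 126, 115]), (124, [123, 123, 112]), (127, [124, 124, 115]), (130, [118, 116, 111]), (133, [77, 77, 78]), (136, [73, 75, 74]), (139, [71, 73, 73]), (142, [68, 71, 72]), (145, [47, 46, 51]), (148, [69, 70, 74]), (151, [71, 74, 74]), (154, [74, 73, 76]), (157, [72, 74, 73])]
310 [(100, [138, 138, 125]), (103, [138, 136, 124]), (106, [136, 135, 121]), (109, [139, 138, 125]), (112, [135, 133, 123]), (115, [137, 135, 124]), (118, [139, 138, 125]), (121, [137, 135, 122]), (124, [138, 135, 124]), (127, [136, 136, 122]), (130, [125, 124, 114]), (133, [71, 71, 71]), (136, [73, 72, 72]), (139, [71, 73, 74]), (142, [74, 76, 75]), (145, [48, 47, 47]), (148, [68, 68, 71]), (151, [72, 75, 77]), (154, [74, 74, 76]), (157, [72, 71, 71])]
```

step_arm:
  deltas:
    - [[0, 0, 0, 0.0015, -0.0005, 0, 8], [0, 0, 0, 0.0015, -0.0005, 0.015, 8], [0, 0, 0, 0.0015, -0.0005, 0.03, 8], [0, 0, 0, 0.0015, -0.0005, 0.045, 8], [0, 0, 0, 0.0015, -0.0005, 0.06, 8], [0, 0, 0, 0.0015, -0.0005, 0.07, 8], [0, 0, 0, 0.0015, -0.0005, 0.077, 8], [0, 0, 0, 0.0015, -0.0005, 0.077, 8]]

```text
time: 20.82
ee_pos: [0.5136, 0.2735, 0.1177]
eef_rot: [0.686, 0.728, -0.0, -0.0]
ft_force: [0.2, 0.3, -2.4]
width: 0.0176
grip_force: 50.0
```

step_arm:
  deltas:
    - [[0, 0, 0, 0, 0, 0.003, 8], [0, 0, 0, 0, 0, 0.006, 8], [0, 0, 0, 0, 0, 0.008, 8], [0, 0, 0, 0, 0, 0.008, 8]]

```text
time: 21.32
ee_pos: [0.5136, 0.2735, 0.1099]
eef_rot: [0.686, 0.728, -0.0, -0.0]
ft_force: [-0.1, -0.0, -3.9]
width: 0.0174
grip_force: 50.0
```

step_arm:
  deltas:
    - [[0, 0, 0, 0, 0, 0.003, 8], [0, 0, 0, 0, 0, 0.005, 8], [0, 0, 0, 0, 0, 0.006, 8], [0, 0, 0, 0, 0, 0.006, 8]]

```text
time: 21.82
ee_pos: [0.5137, 0.2735, 0.104]
eef_rot: [0.686, 0.728, -0.0, -0.0]
ft_force: [0.3, -0.9, -4.4]
width: 0.0172
grip_force: 50.0
```

step_arm:
  deltas:
    - [[0, 0, 0, 0, 0, 0.003, 8], [0, 0, 0, 0, 0, 0.006, 8], [0, 0, 0, 0, 0, 0.008, 8], [0, 0, 0, 0, 0, 0.008, 8]]

```text
time: 22.32
ee_pos: [0.5136, 0.2735, 0.0958]
eef_rot: [0.686, 0.728, -0.0, -0.0]
ft_force: [0.9, -1.2, -2.9]
width: 0.0175
grip_force: 50.0
```

Cleanly on the dowels (lateral force about 1 N). Next I press down against the spring.

step_arm:
  deltas:
    - [[0, 0, 0, 0, 0, 0.002, 8], [0, 0, 0, 0, 0, 0.004, 8], [0, 0, 0, 0, 0, 0.005, 8], [0, 0, 0, 0, 0, 0.005, 8]]

```text
time: 22.82
ee_pos: [0.514, 0.2738, 0.0919]
eef_rot: [0.686, 0.728, 0.001, -0.0]
ft_force: [-1.8, -1.1, 5.6]
width: 0.0172
grip_force: 50.0
```

step_arm:
  deltas:
    - [[0, 0, 0, 0, 0, 0.001, 8], [0, 0, 0, 0, 0, 0.002, 8], [0, 0, 0, 0, 0, 0.003, 8], [0, 0, 0, 0, 0, 0.003, 8]]

```text
time: 23.32
ee_pos: [0.5141, 0.2739, 0.0892]
eef_rot: [0.686, 0.728, 0.001, -0.0]
ft_force: [-3.7, -1.8, 8.1]
width: 0.0172
grip_force: 50.0
```

step_arm:
  deltas:
    - [[0, 0, 0, 0, 0, 0.001, 8], [0, 0, 0, 0, 0, 0.002, 8], [0, 0, 0, 0, 0, 0.002, 8]]

```text
time: 23.7
ee_pos: [0.5141, 0.2739, 0.0874]
eef_rot: [0.686, 0.728, 0.001, -0.0]
ft_force: [-4.0, -1.2, 9.8]
width: 0.0173
grip_force: 50.0
```

step_arm:
  deltas:
    - [[0, 0, 0, 0, 0, 0.001, 8], [0, 0, 0, 0, 0, 0.001, 8], [0, 0, 0, 0, 0, 0.001, 8]]

```text
time: 24.08
ee_pos: [0.5143, 0.2738, 0.0868]
eef_rot: [0.686, 0.728, 0.001, -0.0]
ft_force: [-3.9, -2.8, 12.6]
width: 0.0173
grip_force: 50.0
```

step_arm:
  deltas:
    - [[0, 0, 0, 0, 0, 0.0005, 8], [0, 0, 0, 0, 0, 0.0005, 8], [0, 0, 0, 0, 0, 0.0005, 8]]

```text
time: 24.45
ee_pos: [0.5144, 0.2738, 0.0867]
eef_rot: [0.686, 0.728, 0.001, -0.0]
ft_force: [-5.7, -4.2, 16.5]
width: 0.0178
grip_force: 50.0
```

step_arm:
  deltas:
    - [[0, 0, 0, 0, 0, 0.0005, 8], [0, 0, 0, 0, 0, 0.0005, 8], [0, 0, 0, 0, 0, 0.0005, 8]]

```text
time: 24.82
ee_pos: [0.5144, 0.2738, 0.0867]
eef_rot: [0.686, 0.728, 0.001, -0.0]
ft_force: [-7.2, -5.6, 21.0]
width: 0.0175
grip_force: 50.0
```

```bash
python3 - <<'E'
from m import *
a,b=snap("side"),load("side0"); s=readout.read_state(); print(s["time"],s["ee_pos"],s["ft_force"],s["grip_force"])
df=np.abs(a["img"].astype(int)-b["img"]).max(2)
for n,(x,y) in dict(pot=(269,277),dish=(345,208),cup1=(262,145),cup2=(170,213),cup3=(94,283),tall1=(232,172),tall2=(301,132)).items(): print(n,np.median(df[y-6:y+7,x-6:x+7]))
print(r.close_job())
E
```

```text
24.875 [0.51440269 0.27376426 0.08668015] [-7.4575936  -4.79582406 21.12083212] 50.014811754226685
pot 22.0
dish 26.0
cup1 19.0
cup2 68.0
cup3 19.0
tall1 21.0
tall2 22.0
the job is handed in; nothing more can be done
None
```

The job is handed in at about 25 s: the short jar stands centred on the sprung seat and the upper half is on the dowels, held shut at about 21 N (1 N above the suggested 15 to 20 N). A last before/after image check of the pot, dish, cups and tall jars was inconclusive, so I can't confirm none was nudged, though no contact force suggested it.

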